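# Pop open the sample port of the blue-hatched reader

### The job

Open the sample port of the reader with the blue hatch: with the fingertips, press gently down on the ring mark near the hatch's front edge until its push-push latch lets go, then draw back so that the hatch springs up, and see that it stays open (do not press it shut again). Leave the reader with the orange hatch shut, and do not push, lift or carry either reader or anything else on the bench.

Things in the scene. Friction and masses are not known exactly. Their poses are not given: they have to be found in the camera images.
- blue_reader: white bench cuvette reader with a blue hatch on top, 130 (x) x 74 (y) x 87 mm, 1 kg, loose on rubber feet; origin at the centre of its underside; its front (sloped panel with display) faces its own -x, towards the robot within 0.3 rad of yaw; z up. Hatch 79 (x) x 47 (y) x 7 mm, hinged at its rear edge (own x = +45 mm), standing proud of the 80 mm high housing
- blue_hatch_mark (a point): centre of the ring mark (26 mm across) to press, on the hatch's top face and middle line, 19 mm behind its front edge, 87 mm above the bench when shut; moves with the hatch. It yields at 2 to 3 N down to a hard stop at 7 mm. Pressed 5 to 7 mm and let go, the hatch springs up after the fingers; under 4 mm it stays latched. An open hatch pressed to the stop latches again
- blue_hatch (a joint): blue hatch angle, rad: 0.016 = latched shut; -0.10 = pressed to its hard stop; 0.95 = fully open, sprung there in 0.5 s. Scatter 0.015
- blue_hatch_pin (a joint): sideways place of the hidden follower pin of the blue hatch's latch, m: 0 when latched, positive is towards the reader's own +y; it goes to about +0.004 when the shut hatch is pressed in and comes out near +0.001; it goes below -0.004 only when an open hatch is pressed shut again
- orange_reader: the same reader with an orange hatch, to be left alone; origin at the centre of its underside; it may stand to the left or right of the blue one, as close as a few mm
- orange_hatch (a joint): angle of the orange hatch, rad, as for the blue one; about 0.016 = shut
- cuvette: clear capped cuvette, 14 x 14 x 50 mm, standing loose at the front edge of the bench before the readers; origin at the centre of its underside
- marker: blue marker pen, 136 mm long, 15 mm thick, lying in front of the tube rack; origin at the centre of its underside
- open_cuvette: clear open cuvette, 12 x 12 x 45 mm, standing loose at the front edge of the bench, before the readers or just to their right; origin at the centre of its underside
- tweezers: steel tweezers, 130 mm long, 14 mm wide, 9 mm high, lying loose along the front edge of the bench at the left; origin at the centre of its underside

How it is judged:
On the way, in this order (a step that is already met when the one before it is completed fails the run):
1. the blue hatch is pressed in by the fingers (value of joint blue_hatch below -0.06 rad and contact force between the fingers and blue_reader above 0.5 N), for 0.02 s.
2. the blue hatch has sprung open and stands open by itself (value of joint blue_hatch above 0.8 rad and contact force between the fingers and blue_reader below 0.1 N), for 0.5 s.
At the end, for the whole second after the job is handed in: The blue hatch stands open by itself (more than 0.8 rad) and at rest, the orange hatch is shut (within 0.04 rad), and both readers stand upright within 20 mm of where they were (value of joint blue_hatch above 0.8 rad and velocity of joint blue_hatch below 0.1 rad/s and value of joint orange_hatch between -0.04 and 0.04 rad and distance of each of blue_reader, orange_reader from where it was at the start of the episode below 0.02 m and angle between blue_reader's own z axis and vertical below 0.05 rad and linear speed of blue_reader below 0.02 m/s); the robot touches nothing.
It fails at once if the orange hatch is pressed or opened (value of joint orange_hatch above 0.06 rad or value of joint orange_hatch below -0.05 rad).
It fails at once if the blue hatch is pressed shut again after it has opened (value of joint blue_hatch_pin below -0.004 m).
It fails at once if the blue reader is pressed with more than 45 N (contact force between any of the fingers, the arm and blue_reader above 45 N).
It fails at once if a reader is shoved or lifted (distance of any of blue_reader, orange_reader from where it was at the start of the episode above 0.025 m or height (world z) of any of blue_reader, orange_reader above 0.01 m).
It fails at once if another thing on the bench is shoved, lifted or carried (distance of any of cuvette, open_cuvette, marker, tweezers from where it was at the start of the episode above 0.025 m).
It also fails if it takes over 35 s, if anything falls off the work surface, if the arm or the gripper's body presses on something with over 40 N, if the wrist force passes 120 N, or if a joint passes its speed limit or range.

### The arm

A 6-joint arm with a two-finger parallel gripper is mounted at the origin on a cart in front of the work surface, level with it; the furniture and walls round the work are solid. World frame = base frame: x ahead of the robot, y to its left, z up, the work surface at z = 0. Lengths are in m, angles in rad, forces in N, time in s.
With the tool pointing down it reaches from about 0.375 to 0.9 m from the base axis. Payload 3.1 kg.
Tool frame: the origin (TCP) lies between the finger pads; the fingertips stand 25 mm ahead of it and the grasp point (between the pads) lies 6 mm ahead of it; y points along the fingers, x is the direction in which the jaws open and shut, and the axes are right-handed (so a half turn about y gives the same grasp; the last joint's range is limited). The gripper opens to 87 mm and grips with 3 to 60 N. Pads are 19 mm wide; open, the fingers measure 117 mm over their backs; the gripper's body (75 mm by 190 mm) begins 51 mm behind the grasp point.
Start: joints at [-1.466, 0.527, 1.433, -0, 1.181, -0.178], TCP at [0.175, -0.6, 0.248] pointing down, gripper open.
Joint ranges: [-3.08, 3.08], [-0.75, 2.2], [0.22, 2.44], [-1.43, 4.57], [0, 2.65], [-2.85, 2.85]. Speed limits (rad/s): [2.79, 2.79, 3.14, 3.14, 3.14, 3.14].

### API

Orientations are given as a unit quaternion [x, y, z, w].
In Python, from rig import robot gives the robot as it stands.
- The arm moves only by the tool carry_out, never from a script. Its argument "moves" is a list of rows, each a list of 7 numbers: the opening, from 0 (shut) to 1 (fully open), then the shift along the tool's x, y, z in cm, then the turn, a rotation vector about the tool's x, y, z in rad. In form: [[grip, x, y, z, rx, ry, rz], ...]. A call has 1 to 20 rows; each row is the pose to reach, as a shift and turn from the pose commanded when the call began, along the tool's axes at that moment; what a row does not reach only later rows make up. A row lasts 1/10 s, in which the tool goes at most 50 mm and 8.59 degrees, less where a joint would pass 70% of its speed; a pose out of reach is approached as far as the arm can. A call with a gripper value outside its range is refused whole. The fingers move at their own pace and stop on an object; "force" is the grip in N (left out, the last holds). Time passes only in rows, so rows that repeat a pose let the fingers close. It gives the time, the measured TCP pose, the force and the opening at its end, in the units of the state.
- robot.get_obs(): the state, without advancing time (a new reading comes with each control period).
- robot.camera(name): name is "scene" or "top" or "wrist"; returns the picture (384x512x3 uint8, red, green, blue); there is no depth.
- robot.camera_params(name): a dict with "fx", "fy", "cx", "cy" (pixels), "extrinsics" (4x4, takes a point from camera to world coordinates); the wrist camera has in their place "mount" (4x4, takes a point from camera to tool coordinates, whose origin is the TCP and whose axes are the tool frame's). Camera axes: x right, y down, z forward; pixel columns grow to the right and rows downward; lengths in m; the calibration is good to about 2 mm. A picture is of the moment at which its call begins: read the wrist's pose just before it. camera_params takes no time and is no camera call.
- robot.hand_in(): hands the job in, once; it reports no verdict.
The state is a dict: "time": time; "q": joint angles; "joint_velocities": joint speeds; "joint_torque": joint torques, N m; "position": TCP position; "tool_rot": TCP orientation; "ft_force": force on the tool from outside, world axes, zero at the start; "moment": the same for the moment, N m; "grip_width": finger opening in m.
Only numpy, scipy, OpenCV 4.12 (cv2) and the standard library are available. Lean on these libraries where they do the work, as an engineer would, in place of code of your own. Each camera call takes 0.05 s, during which the arm holds its last target.

## Working session

There is one attempt and no reset: what is moved stays moved. The work goes in short steps, Python scripts to look and compute and a tool call to move; the robot and the scene stay as the last step left them, time stands still between calls to the robot, and variables do not carry over. Pictures are saved under pics/ and viewed, and the job is handed in when it is done.

Besides the shell and the picture viewer there is one more tool, called after ">>>" as a command line: name --pt "numbers of a row" for each row, then --argument value for the rest. carry_out: Moves the arm, as the interface text tells. Its arguments: {"type":"object","properties":{"moves":{"type":"array"},"force":{"type":"number"}},"required":["moves"]}

```bash
mkdir -p pics; cat > h.py <<'E'
from rig import robot
import numpy as np, cv2
def snap(n,f):
    im=robot.camera(n); cv2.imwrite(f'pics/{f}.png',im[:,:,::-1]); return im
def ray(n,u,v,z):
    p=robot.camera_params(n);E=np.array(p['extrinsics'])
    d=E[:3,:3]@np.array([(u-p['cx'])/p['fx'],(v-p['cy'])/p['fy'],1]);o=E[:3,3]
    return o+d*(z-o[2])/d[2]
E
python3 - <<'E'
from h import *
o=robot.get_obs();print({k:np.round(v,4) for k,v in o.items()})
for n in('scene','top'):
    snap(n,n+'0'); print(robot.camera_params(n))
E
```

```text
{'time': np.float64(0.0), 'q': array([-1.4655,  0.5284,  1.4339,  0.    ,  1.1814, -0.1785]), 'joint_velocities': array([ 0.0017, -0.0001,  0.0018, -0.0003, -0.0005,  0.0005]), 'joint_torque': array([-2.40000e-03, -4.40045e+01, -1.76595e+01,  6.32000e-02,
        5.83000e-02, -2.00000e-04]), 'position': array([ 0.175 , -0.5993,  0.2466]), 'tool_rot': array([-0.5651,  0.4248, -0.4238,  0.5662]), 'ft_force': array([-0.4423, -0.1371,  0.1509]), 'moment': array([ 0.0337,  0.016 , -0.001 ]), 'grip_width': np.float64(0.087)}
{'fx': 440.2919034125636, 'fy': 440.2919034125636, 'cx': 256.49273194804096, 'cy': 194.02490221471905, 'extrinsics': array([[-0.66130916, -0.44067636,  0.60702104, -0.08729644],
       [-0.74985382,  0.4096612 , -0.51951608,  0.55748358],
       [-0.01973451, -0.79873779, -0.60135555,  0.73462768],
       [ 0.        ,  0.        ,  0.        ,  1.        ]])}
{'fx': 382.4071027657193, 'fy': 382.4071027657193, 'cx': 256.09734309610013, 'cy': 185.90148079007935, 'extrinsics': array([[-0.02110984, -0.97931844,  0.2012207 ,  0.35331617],
       [-0.99977611,  0.0203858 , -0.00566999,  0.0066352 ],
       [ 0.00145068, -0.20129534, -0.97952952,  1.00148952],
       [ 0.        ,  0.        ,  0.        ,  1.        ]])}
```

View pics/scene0.png

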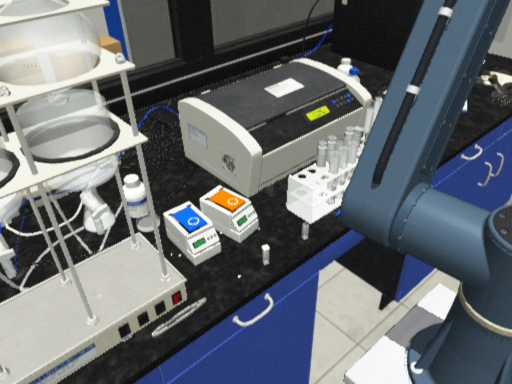

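View pics/top0.png

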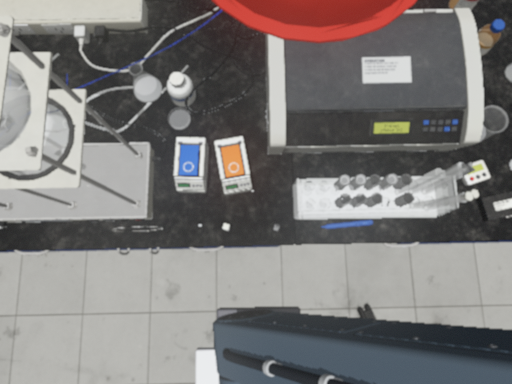

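```bash
python3 - <<'E'
import cv2
a=cv2.imread('pics/top0.png')[110:260,150:350]
cv2.imwrite('pics/top0c.png',cv2.resize(a,None,fx=4,fy=4,interpolation=cv2.INTER_CUBIC))
E
```

```text
(no output)
```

View pics/top0c.png

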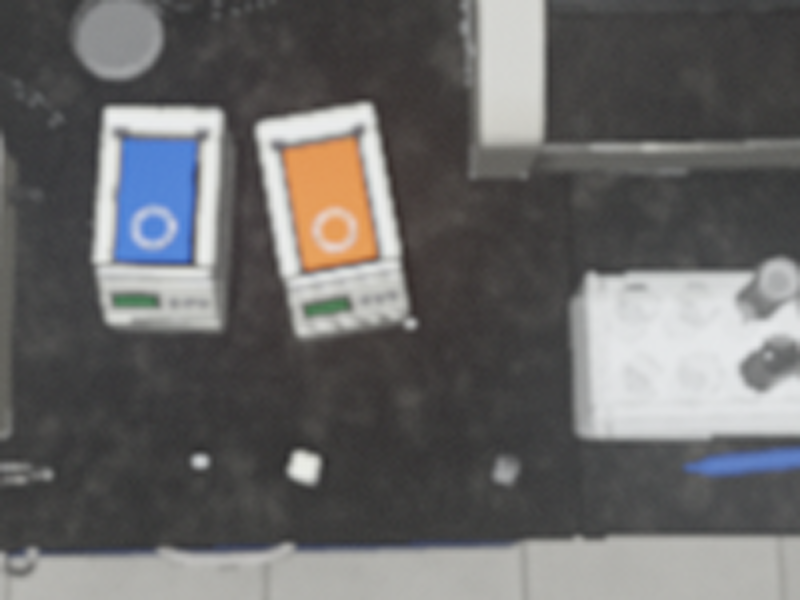

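The top view shows the blue reader on the left, with its ring at about px (188.5,167), and the orange one to its right. The rack and the lidded instrument stand further right, and the cuvettes are at the front edge.

```bash
python3 - <<'E'
from h import *
c=lambda u,v:(150+(u+.5)/4-.5,110+(v+.5)/4-.5)
for nm,u,v,z in [('ring',154,228,.087),('hRL',121,138,.087),('hRR',198,138,.087),('hFL',115,263,.087),('hFR',194,264,.087),('oring',335,230,.087),('oFL',303,272,.087),('oRL',282,148,.087),('cuv',304,467,.05),('ocuv',507,470,.045)]:
    print(nm,np.round(ray('top',*c(u,v),z),4))
print(np.round(ray('top',110,228,.01),3))
a=cv2.imread('pics/scene0.png')[190:280,150:280]
cv2.imwrite('pics/s0c.png',cv2.resize(a,None,fx=6,fy=6,interpolation=cv2.INTER_CUBIC))
from scipy.spatial.transform import Rotation as R
print(R.from_quat(robot.get_obs()['tool_rot']).as_matrix().round(3)); print(robot.camera_params('wrist'))
E
```

```text
ring [0.5932 0.1679 0.087 ]
hRL [0.6516 0.1894 0.087 ]
hRR [0.6506 0.1413 0.087 ]
hFL [0.5715 0.1915 0.087 ]
hFR [0.5699 0.1431 0.087 ]
oring [0.5896 0.0564 0.087 ]
oFL [0.5635 0.0762 0.087 ]
oRL [0.643  0.0889 0.087 ]
cuv [0.4477 0.079  0.05  ]
ocuv [ 0.4436 -0.0473  0.045 ]
[0.454 0.381 0.01 ]
[[ 0.28  -0.     0.96 ]
 [-0.96   0.002  0.28 ]
 [-0.002 -1.     0.   ]]
{'fx': 298.9124160086996, 'fy': 298.9124160086996, 'cx': 259.2233968981457, 'cy': 191.3932029517262, 'mount': array([[ 9.99999800e-01, -3.99270111e-04, -4.89806714e-04,
         4.55854545e-04],
       [ 3.59139393e-04, -2.78670008e-01,  9.60386848e-01,
        -1.36787909e-01],
       [-5.19948204e-04, -9.60386832e-01, -2.78669809e-01,
         7.73035056e-02],
       [ 0.00000000e+00,  0.00000000e+00,  0.00000000e+00,
         1.00000000e+00]])}
```

View pics/s0c.png

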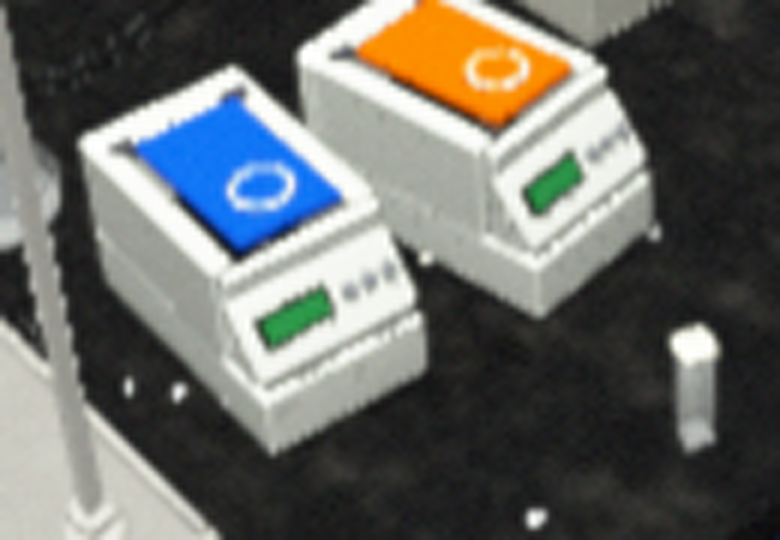

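```bash
python3 - <<'E'
from h import *
from scipy.spatial.transform import Rotation as R
c=lambda u,v:(150+(u+.5)/6-.5,190+(v+.5)/6-.5)
for nm,u,v in [('ring',262,187),('hRL',137,150),('hFL',243,250),('hFR',342,198)]:
    print(nm,np.round(ray('scene',*c(u,v),.087),4))
print('post',ray('top',133,206,.08), ray('scene',178,290,.08))
o=robot.get_obs();M=R.from_quat(o['tool_rot'])
for t in [(.593,.168,.30),(.593,.168,.172)]:
    print(M.inv().apply(np.array(t)-[.175,-.6,.248])*100)
E
```

```text
ring [0.5886 0.1702 0.087 ]
hRL [0.6397 0.1931 0.087 ]
hFL [0.5638 0.1959 0.087 ]
hFR [0.5628 0.1516 0.087 ]
post [0.49894315 0.30174098 0.08      ] [0.44598765 0.3060127  0.08      ]
[-62.0328574   -5.06374588  61.63443097]
[-62.00878726   7.73623084  61.63035807]
```

>>> carry_out --pt "0 0 -5 0 0 0 0" --pt "0 0 -5 0 0 0 0" --pt "0 -4 -5 4 0 0 0" --pt "0 -8 -5 8 0 0 0" --pt "0 -12 -5 12 0 0 0" --pt "0 -15 -5 15 0 0 0" --pt "0 -18 -5 18 0 0 0" --pt "0 -21 -5 21 0 0 0" --pt "0 -24 -5 24 0 0 0" --pt "0 -27 -5 27 0 0 0" --pt "0 -30 -5 30 0 0 0" --pt "0 -33 -5 33 0 0.05 0" --pt "0 -36 -5 36 0 0.1 0" --pt "0 -39 -5 39 0 0.15 0" --pt "0 -42 -5 42 0 0.2 0" --pt "0 -45 -5 45 0 0.25 0" --pt "0 -48 -5 48 0 0.3 0" --pt "0 -51 -5 51 0 0.3 0" --pt "0 -54 -5 54 0 0.3 0" --pt "0 -54 -5 54 0 0.3 0"

```text
time: 2.1
position: [0.5441, 0.0737, 0.2973]
tool_rot: [0.496, -0.503, 0.503, -0.498]
ft_force: [-0.6, 0.4, -0.3]
grip_width: 0.0006
```

>>> carry_out --pt "0 -4 0 2 0 0 0" --pt "0 -8 0 4 0 0 0" --pt "0 -9.5 4 4.7 0 0 0" --pt "0 -9.5 8 4.7 0 0 0" --pt "0 -9.5 11 4.7 0 0 0" --pt "0 -9.5 11 4.7 0 0 0" --pt "0 -9.5 11 4.7 0 0 0" --pt "0 -9.5 11 4.7 0 0 0"

```text
time: 2.9
position: [0.5922, 0.1634, 0.1896]
tool_rot: [0.495, -0.503, 0.505, -0.497]
ft_force: [0.2, -0.7, -0.4]
grip_width: 0.0007
```

```bash
python3 - <<'E'
from h import *
from scipy.spatial.transform import Rotation as R
o=robot.get_obs();print(o['time'],o['position'],o['ft_force'].round(2),R.from_quat(o['tool_rot']).as_matrix().round(3))
w=snap('wrist','w1');s=snap('scene','s1');t=snap('top','t1')
T=np.eye(4);T[:3,:3]=R.from_quat(o['tool_rot']).as_matrix();T[:3,3]=o['position']
np.save('T1.npy',T)
a=np.hstack([cv2.resize(s[130:290,120:270],None,fx=2.6,fy=2.6),cv2.resize(t[110:270,100:250],None,fx=2.6,fy=2.6)])
cv2.imwrite('pics/c1.png',a[:,:,::-1])
E
```

```text
2.9 [0.59220868 0.16344292 0.18962059] [ 0.23 -0.67 -0.41] [[-0.017  0.004  1.   ]
 [-1.     0.    -0.017]
 [-0.    -1.     0.004]]
```

View pics/w1.png

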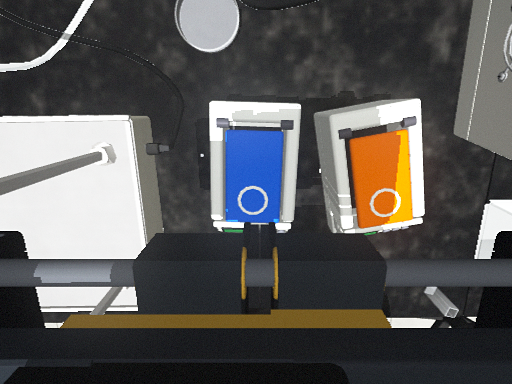

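View pics/c1.png

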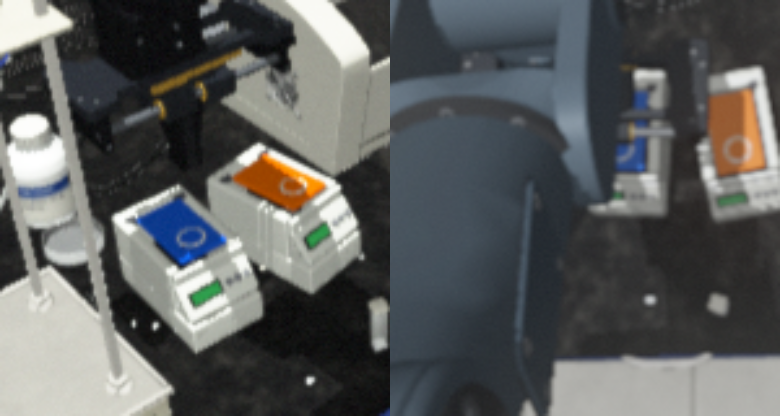

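Wrist view: the ring is at (253,200), with the fingertips just below it in the image. The gripper is clear of everything in all three views.

```bash
python3 - <<'E'
from h import *
T=np.load('T1.npy');p=robot.camera_params('wrist');E=T@np.array(p['mount'])
for u,v in[(253,200),(223,222),(279,222),(226,129),(283,129),(385,202)]:
    d=E[:3,:3]@np.array([(u-p['cx'])/p['fx'],(v-p['cy'])/p['fy'],1]);o=E[:3,3]
    P=o+d*(.087-o[2])/d[2];print((u,v),P.round(4),(T[:3,:3].T@(P-T[:3,3])*100).round(2))
E
```

```text
(253, 200) [0.5931 0.1686 0.087 ] [-0.52 10.26  0.04]
(223, 222) [0.5737 0.1949 0.087 ] [-3.11 10.26 -1.95]
(279, 222) [0.5729 0.1467 0.087 ] [ 1.71 10.25 -1.95]
(226, 129) [0.652  0.1885 0.087 ] [-2.6  10.29  5.9 ]
(283, 129) [0.6513 0.1437 0.087 ] [ 1.88 10.28  5.9 ]
(385, 202) [0.5894 0.0575 0.087 ] [10.6  10.26 -0.14]
```

>>> carry_out --pt "0 -0.5 2 0 0 0 0" --pt "0 -0.5 4 0 0 0 0" --pt "0 -0.5 6 0 0 0 0" --pt "0 -0.5 6.6 0 0 0 0" --pt "0 -0.5 7.0 0 0 0 0" --pt "0 -0.5 7.0 0 0 0 0" --pt "0 -0.5 7.0 0 0 0 0" --pt "0 -0.5 7.0 0 0 0 0"

```text
time: 3.85
position: [0.5915, 0.1689, 0.1186]
tool_rot: [0.495, -0.504, 0.504, -0.496]
ft_force: [-0.2, 0.3, 0.4]
grip_width: 0.0003
```

```bash
python3 - <<'E'
from h import *
o=robot.get_obs();print(o['time'],o['position'],o['ft_force'].round(2))
w=snap('wrist','w2');s=snap('scene','s2')
a=np.hstack([cv2.resize(s[170:290,140:260],None,fx=3.3,fy=3.3),cv2.resize(w[90:240,180:330],(396,396))])
cv2.imwrite('pics/c2.png',a[:,:,::-1])
E
```

```text
3.85 [0.59151862 0.16891345 0.11858792] [-0.24  0.33  0.4 ]
```

View pics/c2.png

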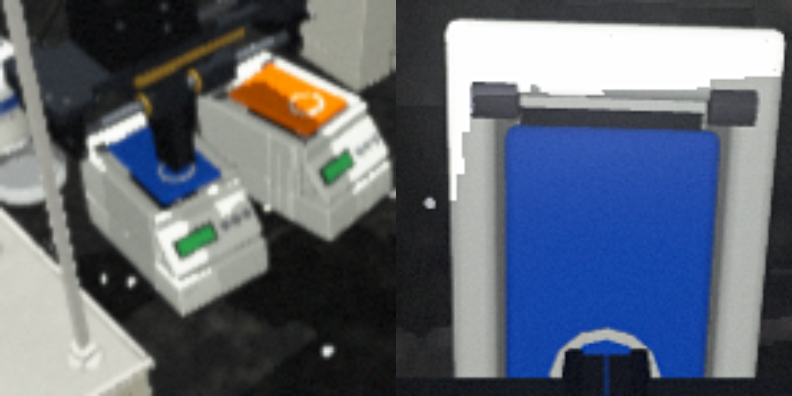

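The fingertips sit over the ring, about 6.5 mm above the hatch. Now I press slowly.

>>> carry_out --pt "0 0 0.2 0.1 0 0 0" --pt "0 0 0.4 0.1 0 0 0" --pt "0 0 0.6 0.1 0 0 0" --pt "0 0 0.7 0.1 0 0 0" --pt "0 0 0.8 0.1 0 0 0" --pt "0 0 0.9 0.1 0 0 0" --pt "0 0 0.9 0.1 0 0 0" --pt "0 0 0.9 0.1 0 0 0"

```text
time: 4.75
position: [0.5917, 0.1688, 0.1086]
tool_rot: [-0.496, 0.504, -0.504, 0.496]
ft_force: [-1.3, -0.0, 3.3]
grip_width: 0.0006
```

>>> carry_out --pt "0 0 0.1 0 0 0 0" --pt "0 0 0.2 0 0 0 0" --pt "0 0 0.28 0 0 0 0" --pt "0 0 0.28 0 0 0 0" --pt "0 0 0.28 0 0 0 0"

```text
time: 5.25
position: [0.5918, 0.1689, 0.1057]
tool_rot: [-0.496, 0.504, -0.504, 0.496]
ft_force: [-1.9, -0.3, 2.6]
grip_width: 0.0005
```

>>> carry_out --pt "0 0 0.05 0 0 0 0" --pt "0 0 0.05 0 0 0 0" --pt "0 0 0.05 0 0 0 0"

```text
time: 5.55
position: [0.5918, 0.1689, 0.1052]
tool_rot: [-0.496, 0.504, -0.504, 0.496]
ft_force: [-1.7, 0.3, 3.5]
grip_width: 0.0005
```

>>> carry_out --pt "0 0 0.06 0 0 0 0" --pt "0 0 0.06 0 0 0 0" --pt "0 0 0.06 0 0 0 0"

```text
time: 5.85
position: [0.5918, 0.1688, 0.105]
tool_rot: [-0.496, 0.504, -0.504, 0.496]
ft_force: [-3.4, -0.3, 5.2]
grip_width: 0.0004
```

The force is now rising while the position stays put, so the hatch is at its hard stop at about 5 N. I'll retract fast, up and back.

>>> carry_out --pt "0 0 -4 0 0 0 0" --pt "0 0 -8 -1 0 0 0" --pt "0 0 -12 -4 0 0 0" --pt "0 0 -14 -8 0 0 0" --pt "0 0 -15 -12 0 0 0" --pt "0 0 -15 -12 0 0 0" --pt "0 0 -15 -12 0 0 0" --pt "0 0 -15 -12 0 0 0" --pt "0 0 -15 -12 0 0 0" --pt "0 0 -15 -12 0 0 0" --pt "0 0 -15 -12 0 0 0" --pt "0 0 -15 -12 0 0 0"

```text
time: 7.05
position: [0.4721, 0.1707, 0.2543]
tool_rot: [-0.496, 0.504, -0.504, 0.496]
ft_force: [-0.0, 0.1, -0.2]
grip_width: 0.0004
```

```bash
python3 - <<'E'
from h import *
o=robot.get_obs();print(o['time'],o['position'],o['ft_force'].round(2))
w=snap('wrist','w3');s=snap('scene','s3')
a=np.hstack([cv2.resize(s[130:290,120:270],(390,416)),cv2.resize(w,None,fx=.8,fy=1.083)])
cv2.imwrite('pics/c3.png',a[:,:,::-1])
E
```

```text
7.05 [0.47213963 0.17070141 0.25428751] [-0.    0.1  -0.22]
```

View pics/c3.png

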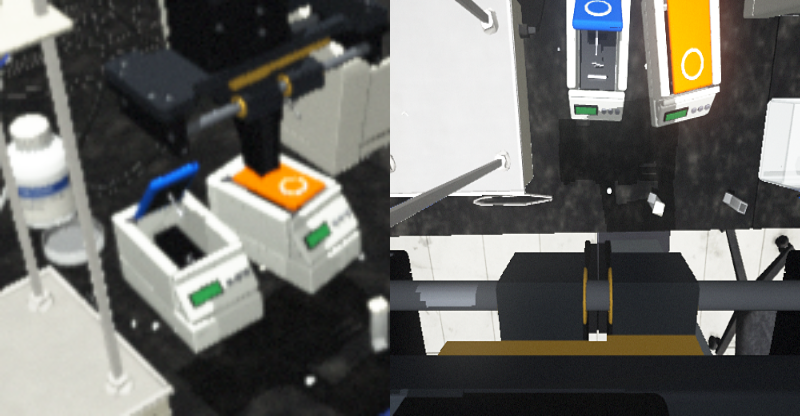

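The blue hatch stands open, the orange one is shut, and nothing else has moved. I'll hold still for another second, then check again and hand in.

>>> carry_out --pt "0 0 0 0 0 0 0" --pt "0 0 0 0 0 0 0" --pt "0 0 0 0 0 0 0" --pt "0 0 0 0 0 0 0" --pt "0 0 0 0 0 0 0" --pt "0 0 0 0 0 0 0" --pt "0 0 0 0 0 0 0" --pt "0 0 0 0 0 0 0" --pt "0 0 0 0 0 0 0" --pt "0 0 0 0 0 0 0"

```text
time: 8.15
position: [0.4719, 0.1708, 0.2547]
tool_rot: [0.496, -0.504, 0.504, -0.496]
ft_force: [0.9, -0.4, 0.5]
grip_width: 0.0005
```

```bash
python3 - <<'E'
from h import *
s=snap('scene','s4');b=cv2.imread('pics/s3.png')[:,:,::-1]
print(np.abs(s.astype(int)-b)[130:290,120:270].max())
a=np.hstack([cv2.resize(x[170:290,140:270],None,fx=3,fy=3) for x in (cv2.imread('pics/scene0.png')[:,:,::-1],s)])
cv2.imwrite('pics/c4.png',a[:,:,::-1])
E
```

```text
131
```

View pics/c4.png

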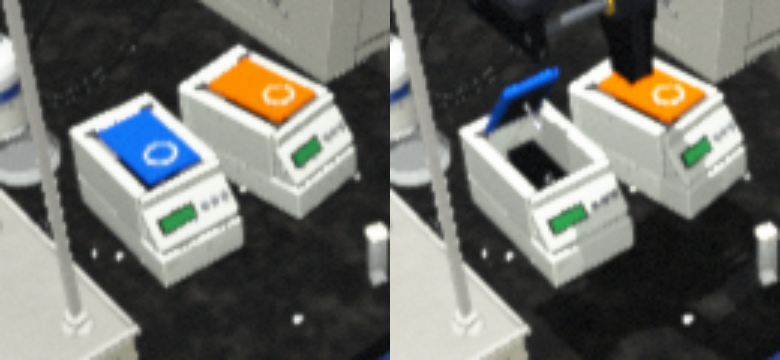

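Next to the starting picture, the blue hatch is open, both readers are in place and the orange hatch is shut.

```bash
python3 -c "
from rig import robot
print(robot.hand_in())"
```

```text
the job is handed in; nothing more can be done
None
```

The blue reader's hatch is open and standing by itself, and I handed the job in at about 8.2 s of the 35 s allowed.

- **Finding the mark:** I located the ring with the top and wrist cameras at about (0.593, 0.169, 0.087). The scene camera agreed to within about 5 mm.
- **Pressing:** With the fingers closed, I pressed slowly until the force rose without further travel, about 7 mm down at 5 N vertical. Then I drew the arm up and back.
- **Last checks:** In the final scene picture the blue hatch is open, the orange hatch is shut, and both readers and the cuvette look unmoved. The gripper was clear of everything, with the force reading at about 1 N, close to its noise.
- **Not confirmed:** A pixel comparison of the last two scene pictures showed a largest difference of 131. I didn't trace it; the pictures themselves show no visible change. The hatch angle is judged by eye, as I had no direct reading of it.

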